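# Chock a glass bead in the annealing kiln

## Robot

A 6-joint arm with a two-finger parallel gripper is mounted at the origin on the work surface. World frame = base frame: x ahead of the robot, y to its left, z up, the work surface at z = 0. Lengths are in mm, angles in rad, forces in N, time in s.
With the tool pointing down it reaches from about 275 to 750 mm from the base axis. Payload 10.2 kg.
Tool frame: the origin (TCP) lies at the very end of the fingers, on their centre line; the grasp point (between the pads) lies 19 mm behind it; z points along the fingers, y is the line along which they close (so a half turn about z gives the same grasp; the last joint's range is limited). The gripper opens to 85 mm and grips with 20 to 120 N. Pads are 22 mm wide; open, the fingers measure 114 mm over their backs; the gripper's body (76 mm by 85 mm) begins 54 mm behind the grasp point. The pads swing forward as they close: fully open they stand 13 mm farther back than shut.
Start: joints at [1.122, 0.313, 1.498, -0, 1.331, -0.223], TCP at [117.553, 511.676, 231.294] pointing down, gripper open.
Joint ranges: [-2.94, 2.94], [-0.97, 2.17], [0.19, 2.56], [-1.23, 4.37], [0.02, 3.11], [-2.88, 2.88]. Speed limits (rad/s): [2.39, 2.39, 3.01, 3.14, 3.14, 3.14].

## Interface

Orientations are given as a unit quaternion [w, x, y, z].
In Python, from rig import monitor, eyes, job gives the robot as it stands. The module is installed in compiled form; this text tells all that it offers.
- The arm moves only by the tool send_rows, never from a script. Its argument "targets" is one flat list of numbers, 7 for each row, row after row: the turn, a rotation vector about the tool's x, y, z in degrees, then the shift along the tool's x, y, z in units of 60 mm (1.0 is 60 mm), then the opening, from -1 (shut) to 1 (fully open), so that 0 is half open. A call has 1 to 5 rows; each row shifts and turns the commanded pose from where the row before left it, along the tool's axes as they then stand; what a row does not reach is not made up. A row lasts 1/8 s, in which the tool goes at most 62.5 mm and 10.7 degrees, less where a joint would pass 70% of its speed; a pose out of reach is approached as far as the arm can. A call is refused whole if a number of a shift passes 1 or a number of a turn 10.7, either way. A call with a gripper value outside its range is refused whole. The fingers move at their own pace and stop on an object; "newtons" is the grip in N (left out, the last holds). Time passes only in rows, so rows that do not move let the fingers close. It gives the time, the measured TCP pose, the force, the opening and the grip force at its end, in the units of the state.
- monitor.sense(): the state, without advancing time (a new reading comes with each control period).
- eyes.capture(name): name is "scene" or "top" or "wrist"; returns a dict with "img" (384x512x3 uint8, red, green, blue), "K" (3x3 intrinsics, pixels), "R" (3x3) and "t" (3): a world point X has camera coordinates R X + t. Camera axes: x right, y down, z forward; pixel columns grow to the right and rows downward; lengths in mm; the calibration is good to about 2 mm. A picture is of the moment at which its call begins. There is no depth.
- job.finish_job(): hands the job in; it is judged then, once.
The state is a dict: "time_s": time; "joints": joint angles; "dq": joint speeds; "tau": joint torques, N m; "eef_pos": TCP position; "ee_rot": TCP orientation; "force": force on the tool from outside, world axes, zero at the start; "wrist_torque": the same for the moment, N m; "grip_width": opening from 0.0 (shut) to 1.0 (fully open); "grip_force": force on a finger pad.
Only numpy, scipy, OpenCV 4.12 (cv2) and the standard library are available. Lean on these libraries where they do the work, as an engineer would, in place of code of your own. Each camera call takes 0.05 s, during which the arm holds its last target. There are 200 camera calls.

## Task

Load the thick glass bead into the little kiln: slide the steel door fully open, lay the square ceramic bar flat on the sloping kiln floor straight across the slope, let go of it, and then gently lay the bead on its side just uphill of the bar so that it rests against it near the middle and cannot roll, clear of the brick walls. Finally slide the door fully shut. The bead must not touch the brick walls, be dropped or fall to the table, and all other things stay where they are.

Things in the scene. Friction and masses are not known exactly. Their poses are not given: they have to be found in the camera images.
- kiln: Low open-topped kiln, fixed. Origin: centre of its underside, on the table; z up. Chamber 140 mm along its x, 120 mm along its y, centred on the origin. The ceramic chamber floor is 35 mm above the table at the centre and rises 6 degrees towards kiln +x (uphill; level along y): a bead laid on it rolls to -x unless blocked.
- lining: The kiln's four firebrick walls, fixed to it (same origin and axes): 30 mm thick round the chamber, rim 85 mm above the table. Two door runners at rim height reach on to 240 mm from the origin towards kiln +y.
- door (a joint): Sliding steel door lying flat on the kiln's rim: 0 m fully shut, 0.135 m fully open; moves along kiln +y to open, starts half open, stays where left, slides with about 2 N. Plate 188 mm along kiln x, 150 mm along kiln y, 4 mm thick, top 90 mm above the table.
- door_handle (a point): Grip point of the door's handle, 18 mm above the plate: an upright steel ridge 12 mm thick along kiln y, 56 mm long along kiln x, standing 32 mm above the plate. Axes as the kiln's. Moves with the door.
- bead_center (a point): Centre of the thick amber glass bead: a plain smooth cylinder lying on its side on the soapstone slab, 36 mm in diameter, 50 mm long, about 115 g, flat ends with a small dark bore. Its x axis runs along the cylinder; it rolls easily.
- bead: The same glass bead; the origin is a point on its skin 18 mm from its centre, so use the centre for positions.
- chock_center (a point): Centre of the square ceramic bar (a kiln post lying down) on the pale tile: 80 mm long along its x, 24 mm by 24 mm in section, about 105 g.
- chock: The same ceramic bar; origin at the centre of its underside, x along its length.
- slab: Dark soapstone slab, fixed, 140 x 140 x 20 mm, origin at the centre of its underside on the table. The bead lies on it, about 16 mm off centre.
- tile: Pale ceramic tile, fixed, 140 x 140 x 20 mm, origin at the centre of its underside on the table. The square bar lies on it.
- stub_center (a point): Bystander: centre of a short round ceramic post, 22 mm in diameter, 45 mm high, standing on the soapstone slab close to the bead.
- cone_center (a point): Bystander: centre of a small tapering clay cone, 18 mm in diameter at the foot, 50 mm high, standing on the tile close beside one long face of the square bar.
- tallpost_center (a point): Bystander: centre of a tall round ceramic kiln post standing on the table, 34 mm in diameter, 140 mm high.
- pan_center (a point): Bystander: centre of the round-bottomed copper cooling pan on the table, 110 mm in diameter, 35 mm high.
- reamer_center (a point): Bystander: the graphite reamer with a wooden handle lying on the table, 140 mm long along its x, 18 mm high; the point is on its axis, between handle and graphite.
- paddle_center (a point): Bystander: the graphite paddle with a wooden handle lying on the table, 160 mm long along its x, 60 mm wide, 12 mm high; the point is about its middle.
Mind the look-alikes: they are no part of the job. Of the things that look like the bead, the middle-sized one is meant.

How it is judged (in metres and radians):
On the way, in this order (a step that is already met when the one before it is completed fails the run):
1. the door is fully open (value of joint door above 0.122 m), for 0.2 s.
2. the bar lies across the kiln floor, let go (x of chock_center in the frame of kiln between -0.059 and 0.059 m and y of chock_center in the frame of kiln between -0.022 and 0.022 m and z of chock_center in the frame of kiln between 0.037 and 0.055 m and angle between the x axis of chock_center and the y axis of kiln, either way round below 0.2 rad and linear speed of chock below 0.02 m/s and contact force between the fingers and chock below 0.01 N), for 0.2 s.
3. the bead rests against the bar, let go (x of chock_center in the frame of kiln between -0.059 and 0.059 m and y of chock_center in the frame of kiln between -0.022 and 0.022 m and z of chock_center in the frame of kiln between 0.037 and 0.055 m and angle between the x axis of chock_center and the y axis of kiln, either way round below 0.2 rad and linear speed of each of chock, bead below 0.02 m/s and x of bead_center in the frame of kiln between -0.05 and 0.05 m and y of bead_center in the frame of kiln between -0.033 and 0.033 m and z of bead_center in the frame of kiln between 0.046 and 0.0625 m and angle between the x axis of bead_center and the y axis of kiln, either way round below 0.3 rad and distance between chock_center and bead_center below 0.041 m and angular speed of bead below 0.6 rad/s and contact force between the fingers and bead below 0.01 N), for 0.4 s.
At the end, for the whole second after the job is handed in: Door shut to 6 mm. Bar flat on the kiln floor, within 0.2 rad of kiln y and 22 mm of the chamber middle along y. Bead on its side on the floor, within 0.3 rad of kiln y, centre within 41 mm of the bar centre, 2 mm clear of the walls. Both at rest and released (all of step 3 and value of joint door below 0.006 m and contact force between the fingers and chock below 0.01 N); the robot touches nothing.
It fails at once if the bead touches the brick walls (contact force between bead and lining above 0.3 N).
It fails at once if the bead falls from its slab to the table (height (world z) of bead_center below 0.03 m).
It fails at once if the bead is dropped or thrown (loose and faster than 0.35 m/s) (linear speed of bead above 0.35 m/s and contact force between the fingers and bead below 0.01 N).
It fails at once if another thing is moved by more than 20 mm (distance of any of stub_center, cone_center, tallpost_center, pan_center, reamer_center, paddle_center from where it was at the start of the episode above 0.02 m).
It also fails if it takes over 72 s, if anything falls off the work surface, if the arm or the gripper's body presses on something with over 40 N, if the wrist force passes 120 N, or if a joint passes its speed limit or range.

## Working session

There is one attempt and no reset: what is moved stays moved. The work goes in short steps, Python scripts to look and compute and a tool call to move; the robot and the scene stay as the last step left them, time stands still between calls to the robot, and variables do not carry over. Pictures are saved under pics/ and viewed, at most 10 in all, crops included, and the job is handed in when it is done.

Besides the shell and the picture viewer there is one more tool, called after "Call:" as name(argument=value, ...) on one line, values as JSON. send_rows: Moves the arm, as the interface text tells. Its arguments: {"type":"object","properties":{"targets":{"type":"array","items":{"type":"number"}},"newtons":{"type":"number"}},"required":["targets"]}

```bash
mkdir -p pics
python3 - <<'E'
from rig import monitor, eyes
import cv2,numpy as np,pickle
s=monitor.sense();print({k:np.round(v,3) for k,v in s.items()})
for n in("scene","top"):
    c=eyes.capture(n);pickle.dump(c,open(n+".pkl","wb"));cv2.imwrite(f"pics/{n}0.png",c["img"][:,:,::-1])
    print(n,c["K"],np.round(c["R"],3),c["t"], -c["R"].T@c["t"])
a=[cv2.resize(cv2.imread(f"pics/top0.png"),(800,600))]
cv2.imwrite("pics/top0b.png",a[0])
E
```

```text
{'time_s': np.float64(0.0), 'joints': array([ 1.122,  0.313,  1.498,  0.   ,  1.331, -0.223]), 'dq': array([-0.   ,  0.002, -0.   ,  0.001,  0.001, -0.001]), 'tau': array([-1.0000e-03, -4.1228e+01, -2.5974e+01, -0.0000e+00,  4.0000e-03,
        0.0000e+00]), 'eef_pos': array([117.426, 511.421, 230.731]), 'ee_rot': array([-0.   ,  0.113,  0.994, -0.001]), 'force': array([-0.584, -0.581, -0.18 ]), 'wrist_torque': array([-0.016, -0.02 , -0.052]), 'grip_force': np.float64(0.0), 'grip_width': np.float64(1.006)}
scene [[370.06981163   0.         261.56190372]
 [  0.         370.06981163 191.61103972]
 [  0.           0.           1.        ]] [[ 0.801  0.599 -0.003]
 [ 0.475 -0.637 -0.607]
 [-0.366  0.485 -0.795]] [-343.88883081 -288.55211125 1181.02757024] [ 844.01350265 -550.53933061  762.1650893 ]
top [[381.51309486   0.         256.7278682 ]
 [  0.         381.51309486 184.82752232]
 [  0.           0.           1.        ]] [[-0.107 -0.994  0.005]
 [-0.973  0.103 -0.206]
 [ 0.204 -0.027 -0.979]] [-86.32466669 563.29980269 895.94926595] [ 356.1467075  -119.77520815  993.1249293 ]
```

View pics/top0b.png

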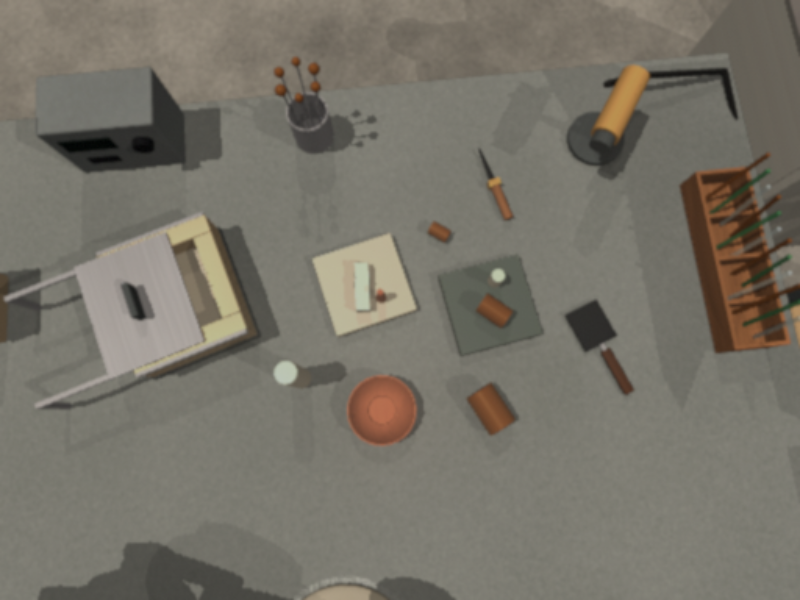

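View pics/scene0.png

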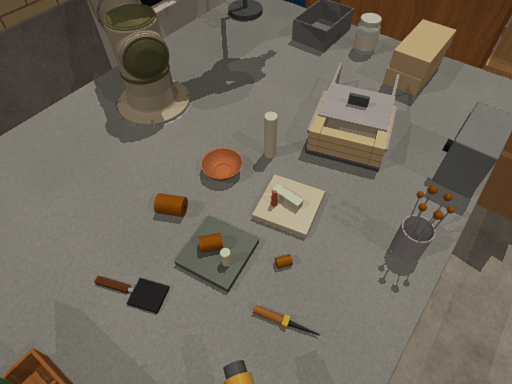

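Amber cylinders in the top view (800×600 px): small at (440,231), middle at (495,311) on the dark slab, large at (491,409). The middle one fits, being middle-sized and on the soapstone slab. I'll confirm it in an enlarged crop.

```bash
cat > h.py <<'E'
import numpy as np,cv2,pickle
def ray(c,uv,z):
    uv=np.atleast_2d(uv).astype(float)
    d=np.c_[uv,np.ones(len(uv))]@np.linalg.inv(c["K"]).T@c["R"]
    o=-c["R"].T@c["t"]
    return o+d*((z-o[2])/d[:,2])[:,None]
def proj(c,X):
    p=(np.atleast_2d(X)@c["R"].T+c["t"])@c["K"].T
    return p[:,:2]/p[:,2:]
def blobs(m,amin=30):
    n,l,s,ce=cv2.connectedComponentsWithStats(m.astype(np.uint8))
    return [(s[i,4],ce[i],np.argwhere(l==i)[:,::-1]) for i in range(1,n) if s[i,4]>amin]
def hsv(c): return cv2.cvtColor(c["img"],cv2.COLOR_RGB2HSV).astype(int)
E
python3 - <<'E'
from h import *
c=pickle.load(open("top.pkl","rb"));im=c["img"][:,:,::-1]
a=cv2.resize(im[120:260,0:170],None,fx=3.5,fy=3.5,interpolation=cv2.INTER_CUBIC)
b=cv2.resize(im[140:240,195:355],None,fx=4.9,fy=4.9,interpolation=cv2.INTER_CUBIC)
cv2.imwrite("pics/kilncrop.png",a);cv2.imwrite("pics/objcrop.png",b)
h=hsv(c)
print("amber")
for s,ce,px in blobs((h[...,0]<16)&(h[...,1]>140)&(h[...,2]>60),40):
    r=cv2.minAreaRect(px.astype(np.float32));print(s,np.round(ce,1),np.round(r[1],1),round(r[2],1),np.round(ray(c,ce,36)[0]))
for n,u in(("bar",(231,183)),("tile",(205,170)),("plate",(80,180)),("wall",(138,180)),("slab",(290,190)),("stub",(319,176)),("table",(240,320))):print(n,h[u[1],u[0]])
E
```

```text
amber
3823 [467.  168.5] [118.1  60. ] 78.0 [ 541. -693.   36.]
69 [280.8 147.8] [11.1  6. ] 31.0 [ 647. -219.   36.]
206 [316.3 198.4] [18.6 11.1] 33.7 [ 505. -293.   36.]
688 [245.7 261.6] [33. 29.] 0.0 [367. -99.  36.]
437 [313.9 261.7] [27.2 16.1] 56.3 [ 349. -266.   36.]
bar [ 41  32 198]
tile [ 25  47 188]
plate [ 13  18 128]
wall [ 25  68 191]
slab [ 41  28 100]
stub [ 39  37 195]
table [ 25  24 128]
```

View pics/kilncrop.png

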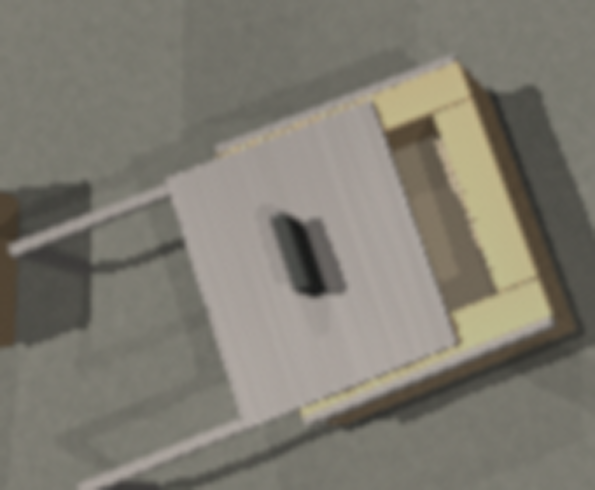

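View pics/objcrop.png

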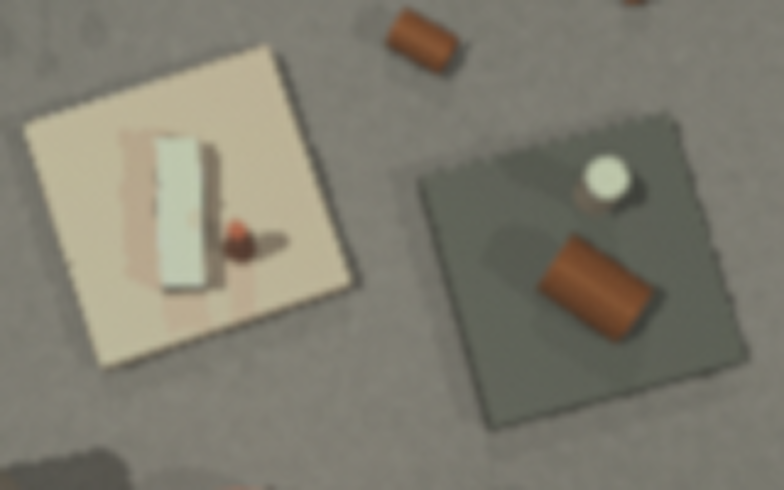

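The kiln crop shows the door plate corners at (170,180), (374,103), (456,344) and (245,422), with the dark handle at (295,255). The object crop shows the bar at (180,212) with the cone at (238,240) beside its right face. The middle-sized bead is on the slab at (598,288) with the stub at (607,180), so that is the bead to use.

Run:
```python
from h import *
c=pickle.load(open("top.pkl","rb"));
K=lambda p:np.array(p)/3.5+[0,120]-.35
O=lambda p:np.array(p)/4.9+[195,140]-.4
P=ray(c,K([(170,180),(374,103),(456,344),(245,422)]),90)[:,:2];print("plate",P.round(),P.mean(0).round(1),[np.linalg.norm(P[i]-P[i-1]).round() for i in range(4)])
ang=lambda v:np.degrees(np.arctan2(v[1],v[0])).round(1)
print("ydirs",ang(P[0]-P[1]),ang(P[3]-P[2]),"xdirs",ang(P[0]-P[3]),ang(P[1]-P[2]))
Q=ray(c,K([(462,62),(552,318)]),85)[:,:2];print("rim right",Q.round(),np.linalg.norm(Q[0]-Q[1]),ang(Q[0]-Q[1]))
Q=ray(c,K([(437,112),(500,290)]),85)[:,:2];print("inner",Q.round(),np.linalg.norm(Q[0]-Q[1]),ang(Q[0]-Q[1]))
Q=ray(c,K([(284,212),(322,297)]),122)[:,:2];print("handle",Q.round(),Q.mean(0).round(),ang(Q[0]-Q[1]))
h=hsv(c)
B=ray(c,O([(155,138),(202,138),(205,287),(160,287)]),44)[:,:2];print("bar",B.round(),B.mean(0).round(1),ang(B[0]-B[3]),ang(B[1]-B[2]))
B=ray(c,O([(575,235),(655,290),(622,342),(540,287)]),41)[:,:2];print("bead",B.round(),B.mean(0).round(1),ang(B[0]-B[1]),ang(B[3]-B[2]))
print("stub",ray(c,O((607,180)),65)[0].round(),"cone",ray(c,O((240,250)),25)[0].round())
s=pickle.load(open("scene.pkl","rb"));print("tall",ray(c,(285/1.5625,373/1.5625),140)[0].round())
```

```text
plate [[632. 356.]
 [673. 214.]
 [496. 163.]
 [459. 305.]] [565.  259.3] [np.float64(180.0), np.float64(148.0), np.float64(184.0), np.float64(147.0)]
ydirs 106.1 104.8 xdirs 16.3 16.0
rim right [[699. 152.]
 [508.  99.]] 197.9923133708971 15.8
inner [[663. 171.]
 [531. 133.]] 137.55953079898924 16.2
handle [[592. 263.]
 [532. 239.]] [562. 251.] 21.8
bar [[607. -73.]
 [604. -97.]
 [525. -91.]
 [528. -68.]] [566.  -82.5] -3.3 -4.4
bead [[ 533. -285.]
 [ 500. -322.]
 [ 475. -302.]
 [ 508. -263.]] [ 503.6 -293.2] 48.3 49.2
stub [ 555. -301.   65.] cone [ 546. -111.   25.]
tall [430.  34. 140.]
```

```bash
cat > go.py <<'E'
import sys,numpy as np
from rig import monitor
from scipy.spatial.transform import Rotation as Ro
# args: x y z yaw(of tool y) [tilt rotvec about world x,y deg]; prints turn (tool axes, deg), then shift after the turn (60 mm units)
def go(x,y,z,yaw,tilt=(0,0,0)):
    s=monitor.sense();q=s["ee_rot"];R=Ro.from_quat([q[1],q[2],q[3],q[0]])
    a=np.radians(yaw);ty=np.array([np.cos(a),np.sin(a),0]);tz=np.array([0,0,-1.]);tx=np.cross(ty,tz)
    T=Ro.from_rotvec(tilt,degrees=True)*Ro.from_matrix(np.c_[tx,ty,tz])
    print("t",round(float(s["time_s"]),2),"pos",s["eef_pos"].round(1),"turn",(R.inv()*T).as_rotvec(degrees=True).round(1),"shift",(T.inv().apply(np.array([x,y,z])-s["eef_pos"])/60).round(2),"grip",round(float(s["grip_width"]),3),round(float(s["grip_force"]),1),"F",s["force"].round(1))
if __name__=="__main__":
    v=list(map(float,sys.argv[1:]));go(*v[:4],tilt=(v[4:]+[0,0,0])[:3])
E
python3 go.py 563 254 160 106
```

```text
t 0.1 pos [117.5 511.5 230.8] turn [ -0.1  -0.  -28.9] shift [-5.96 -6.17  1.18] grip 1.002 0.0 F [ 1.  -0.5 -0.2]
```

Call:
send_rows(targets=[0,0,-9.6,0,0,0,1,0,0,-9.6,0,0,0,1,0,0,-9.6,0,0,0,1,0,0,0,-0.5,-0.51,0.1,1,0,0,0,-0.5,-0.51,0.1,1], newtons=40)

```text
time_s: 0.72
eef_pos: [192.5, 468.6, 218.8]
ee_rot: [-0.0, -0.139, 0.99, -0.0]
force: [0.9, 0.2, 1.0]
grip_width: 1.001
grip_force: 0.0
```

Call:
send_rows(targets=[0,0,0,-0.5,-0.51,0.1,1,0,0,0,-0.5,-0.51,0.1,1,0,0,0,-0.5,-0.51,0.1,1,0,0,0,-0.5,-0.51,0.1,1,0,0,0,-0.5,-0.51,0.1,1])

```text
time_s: 1.35
eef_pos: [379.1, 362.1, 188.8]
ee_rot: [-0.0, -0.138, 0.99, -0.0]
force: [-0.3, 0.3, 0.7]
grip_width: 1.001
grip_force: 0.0
```

Call:
send_rows(targets=[0,0,0,-0.5,-0.51,0.1,1,0,0,0,-0.5,-0.51,0.1,1,0,0,0,-0.5,-0.51,0.1,1,0,0,0,-0.5,-0.51,0.1,1,0,0,0,-0.46,-0.56,0.1,1])

```text
time_s: 1.98
eef_pos: [563.7, 252.5, 158.6]
ee_rot: [-0.0, -0.138, 0.99, -0.0]
force: [-1.4, -0.3, 1.3]
grip_width: 1.004
grip_force: 0.0
```

```bash
python3 go.py 563 254 97 106; python3 -c "
from rig import eyes;import cv2,pickle
c=eyes.capture('wrist');pickle.dump(c,open('w1.pkl','wb'));cv2.imwrite('pics/w1.png',c['img'][:,:,::-1])"
```

```text
t 1.98 pos [563.7 252.5 158.6] turn [ 0.  -0.  -0.1] shift [0.   0.03 1.03] grip 1.004 0.0 F [-1.4 -0.3  1.3]
```

View pics/w1.png

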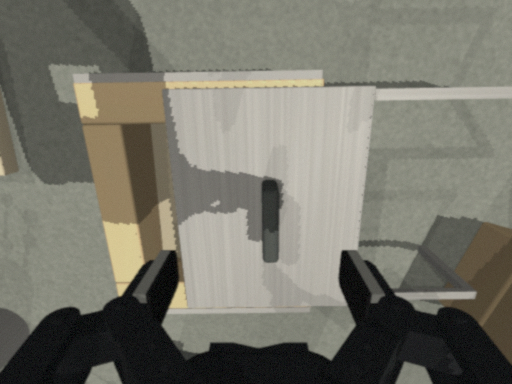

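The wrist view shows the handle ridge at (270,222), running from row 180 to 262, with the fingers astride it.

```bash
python3 - <<'E'
from h import *
c=pickle.load(open("w1.pkl","rb"))
H=ray(c,[(270,181),(270,262)],122)[:,:2];print(H.round(1),H.mean(0).round(1),np.degrees(np.arctan2(*(H[0]-H[1])[::-1])))
P=ray(c,[(165,88),(375,87),(356,304),(186,307)],90)[:,:2];print("plate",P.round(),P.mean(0))
Q=ray(c,[(75,75)],85);print("rimcorner",Q.round())
E
python3 go.py 563 254 97 106
```

```text
[[532.3 252. ]
 [591.3 269.5]] [561.8 260.7] -163.39958304721281
plate [[496. 166.]
 [456. 307.]
 [632. 364.]
 [677. 216.]] [565.17256492 263.42211088]
rimcorner [[505. 102.  85.]]
t 2.02 pos [567.  248.9 157.5] turn [-0.1 -0.  -0.3] shift [0.04 0.1  1.01] grip 1.001 0.0 F [ 1.2 -4.2 -1.9]
```

```bash
python3 go.py 562 260 97 106.3
```

```text
t 2.02 pos [567.  248.9 157.5] turn [-0.1 -0.  -0.6] shift [0.03 0.2  1.01] grip 1.001 0.0 F [ 1.2 -4.2 -1.9]
```

Call:
send_rows(targets=[0,0,-0.5,0,0.2,0.25,1,0,0,0,0,0,0.35,1,0,0,0,0,0,0.3,1,0,0,0,0,0,0.1,1,0,0,0,0,0,0,-1])

```text
time_s: 2.65
eef_pos: [559.3, 265.1, 99.2]
ee_rot: [-0.0, -0.142, 0.99, -0.0]
force: [0.6, -0.2, -0.0]
grip_width: 0.817
grip_force: 0.0
```

Call:
send_rows(targets=[0,0,0,0,0,0,-1,0,0,0,0,0,0,-1,0,0,0,0,0,0,-1,0,0,0,0,0,0,-1])

```text
time_s: 3.15
eef_pos: [559.7, 264.8, 99.9]
ee_rot: [0.0, -0.142, 0.99, -0.0]
force: [-1.4, -1.2, 3.5]
grip_width: 0.129
grip_force: 40.3
```

Call:
send_rows(targets=[0,0,0,0,0.2,0,-1,0,0,0,0,0.3,0,-1,0,0,0,0,0.3,0,-1,0,0,0,0,0.2,0,-1,0,0,0,0,0.05,0,-1])

```text
time_s: 3.78
eef_pos: [541.2, 326.4, 99.9]
ee_rot: [0.0, -0.143, 0.99, -0.0]
force: [-2.8, -2.1, 5.7]
grip_width: 0.132
grip_force: 40.6
```

Call:
send_rows(targets=[0,0,0,0,0,0,-1,0,0,0,0,0.03,0,-1,0,0,0,0,0.03,0,-1,0,0,0,0,0,0,-1])

```text
time_s: 4.28
eef_pos: [540.3, 329.3, 99.8]
ee_rot: [-0.0, -0.143, 0.99, 0.0]
force: [-3.0, -1.2, 5.7]
grip_width: 0.129
grip_force: 40.6
```

```bash
python3 go.py 559.7 264.8 170 106.5;python3 -c "
from rig import eyes;import cv2,pickle
c=eyes.capture('top');pickle.dump(c,open('t2.pkl','wb'));cv2.imwrite('pics/t2.png',cv2.resize(c['img'][120:260,0:170,::-1],None,fx=3.5,fy=3.5,interpolation=2))"
```

```text
t 4.28 pos [540.3 329.3  99.8] turn [ 0.  -0.  -0.1] shift [-0.   -1.12 -1.17] grip 0.129 40.6 F [-3.  -1.2  5.7]
```

Call:
send_rows(targets=[0,0,0,0,0.04,0,-1,0,0,0,0,0.04,0,-1,0,0,0,0,0,0,-1])

```text
time_s: 4.7
eef_pos: [538.9, 334.0, 99.9]
ee_rot: [-0.0, -0.143, 0.99, 0.0]
force: [-4.3, -1.3, 5.9]
grip_width: 0.131
grip_force: 40.6
```

Call:
send_rows(targets=[0,0,0,0,0.05,0,-1,0,0,0,0,0.05,0,-1,0,0,0,0,0,0,-1])

```text
time_s: 5.08
eef_pos: [537.1, 339.9, 99.9]
ee_rot: [-0.0, -0.143, 0.99, 0.0]
force: [-3.4, -0.7, 6.7]
grip_width: 0.13
grip_force: 40.6
```

Call:
send_rows(targets=[0,0,0,0,0.05,0,-1,0,0,0,0,0.05,0,-1,0,0,0,0,0,0,-1])

```text
time_s: 5.45
eef_pos: [536.5, 341.9, 99.8]
ee_rot: [-0.001, -0.142, 0.99, -0.003]
force: [-1.4, -20.4, 8.5]
grip_width: 0.132
grip_force: 41.3
```

```bash
python3 go.py 537 338 170 106.5;python3 -c "
from rig import eyes;import cv2,pickle
c=eyes.capture('top');pickle.dump(c,open('t2.pkl','wb'));cv2.imwrite('pics/t2.png',cv2.resize(c['img'][120:260,0:170,::-1],None,fx=3.5,fy=3.5,interpolation=2))"
```

```text
t 5.45 pos [536.5 341.9  99.8] turn [-0.3 -0.1 -0.1] shift [ 0.01 -0.07 -1.17] grip 0.132 41.3 F [ -1.4 -20.4   8.5]
```

View pics/t2.png

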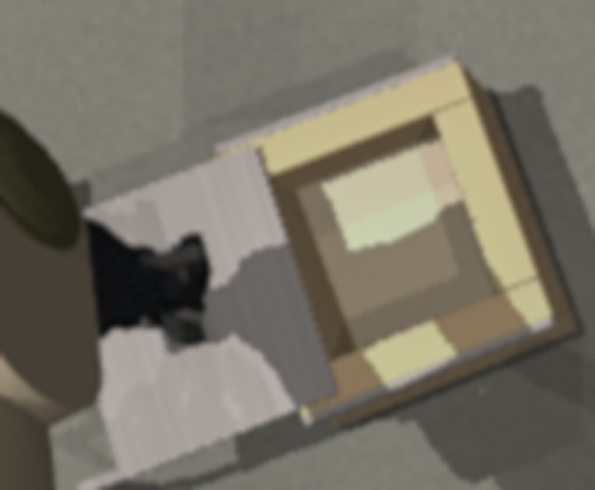

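The door sits at its stop (20 N reaction), and the picture shows the chamber uncovered, with the plate edge running from (260,148) to (337,392).

Call:
send_rows(targets=[0,0,0,0,0,0,0.2,0,0,0,0,0,0,0.2,0,0,0,0,0,0,0.2,0,0,0,0,0,-0.5,0.2,0,0,0,0,0,-0.7,0.2])

```text
time_s: 6.12
eef_pos: [535.3, 345.0, 171.1]
ee_rot: [-0.001, -0.142, 0.99, -0.0]
force: [1.2, -0.3, 1.0]
grip_width: 0.6
grip_force: 0.0
```

Call:
send_rows(targets=[0,0,0,0,-0.5,-0.7,1,0,0,0,0,-0.7,-0.2,1,0,0,0,0,-0.7,0,1,0,0,0,0,-0.4,0,1,0,0,0,0,0,0,1])

```text
time_s: 6.75
eef_pos: [575.2, 211.5, 225.2]
ee_rot: [-0.0, -0.141, 0.99, 0.0]
force: [-0.0, 0.8, -0.3]
grip_width: 1.004
grip_force: 0.0
```

```bash
python3 -c "
from rig import eyes;import cv2,pickle
c=eyes.capture('wrist');pickle.dump(c,open('w2.pkl','wb'));cv2.imwrite('pics/w2.png',c['img'][:,:,::-1])"; python3 go.py 580 -83 200 86
```

```text
t 6.8 pos [574.8 212.6 225.2] turn [ 0.  -0.  20.3] shift [-0.43 -4.91  0.42] grip 0.997 0.0 F [-0.6  0.8 -0.3]
```

View pics/w2.png

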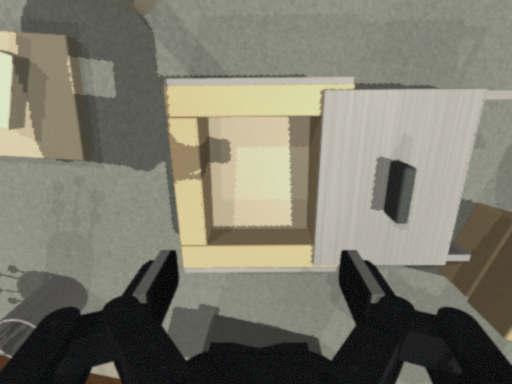

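The wrist view over the kiln shows inner rim corners at (200,117) and (207,245), outer rim corners at (167,82) and (184,269), and the plate edge at column 313–323.

Run:
```python
from h import *
c=pickle.load(open("w2.pkl","rb"));t=pickle.load(open("t2.pkl","rb"))
a=np.radians(16.4);x=np.array([np.cos(a),np.sin(a)]);y=np.array([-x[1],x[0]])
W=np.array([(200,117),(207,245),(167,82),(184,269)]);X=ray(c,W,85)[:,:2]
k=np.array([(-70,-60),(70,-60),(-100,-90),(100,-90)])
print(X.round(),"yaws",[np.degrees(np.arctan2(*(X[i+1]-X[i])[::-1])).round(1) for i in(0,2)],[np.linalg.norm(X[i+1]-X[i]).round(1) for i in (0,2)])
print("w",(X-k@np.array([x,y])).round(1))
T=np.array([(437,112),(500,290),(462,62),(552,318)])/3.5+[0,120]-.35;X=ray(t,T,85)[:,:2]
k=np.array([(70,-60),(-70,-60),(100,-90),(-100,-90)])
print("t",(X-k@np.array([x,y])).round(1))
# floor-left edge (y=-60, at z~35) from wrist
print("plate edge",ray(c,[(323,92),(313,265)],90).round())
```

```text
[[530. 140.]
 [664. 177.]
 [507. 104.]
 [702. 159.]] yaws [np.float64(15.6), np.float64(15.7)] [np.float64(139.4), np.float64(202.3)]
w [[579.8 217.4]
 [579.8 215.3]
 [577.9 218.5]
 [580.7 216.9]]
t [[579.3 209.2]
 [581.5 210.3]
 [577.3 210.5]
 [578.6 213.1]]
plate edge [[476. 245.  90.]
 [652. 299.  90.]]
```

Call:
send_rows(targets=[0,0,10.1,0,0,0,1,0,0,10.1,0,0,0,1,0,0,0,-0.07,-0.8,0,1,0,0,0,-0.07,-0.8,0,1,0,0,0,-0.07,-0.8,0,1])

```text
time_s: 7.42
eef_pos: [577.6, 68.1, 225.3]
ee_rot: [0.0, 0.032, 0.999, 0.0]
force: [0.1, 0.3, -0.3]
grip_width: 0.999
grip_force: 0.0
```

Call:
send_rows(targets=[0,0,0,-0.07,-0.8,0.1,1,0,0,0,-0.07,-0.8,0.2,1,0,0,0,-0.07,-0.6,0.2,1,0,0,0,0,-0.2,0,1,0,0,0,0,0,0,1])

```text
time_s: 8.05
eef_pos: [581.0, -75.7, 195.7]
ee_rot: [0.0, 0.033, 0.999, 0.0]
force: [0.7, 0.3, 0.6]
grip_width: 1.006
grip_force: 0.0
```

```bash
python3 -c "
from rig import eyes;import cv2,pickle
c=eyes.capture('wrist');pickle.dump(c,open('w3.pkl','wb'));cv2.imwrite('pics/w3.png',c['img'][:,:,::-1])"; python3 go.py 580 -80 60 86
```

```text
t 8.1 pos [581.  -75.2 195.9] turn [0.  0.  0.2] shift [ 0.01 -0.08  2.26] grip 1.0 0.0 F [-0.   1.2  0.7]
```

View pics/w3.png

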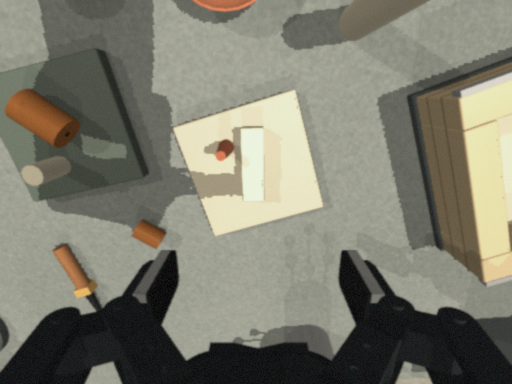

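The wrist view shows the bar top with corners near (242,127), (264,127), (264,200) and (242,201). The cone is at (224,150), and the bead at (43,118) with the stub at (45,171).

Run:
```python
from h import *
c=pickle.load(open("w3.pkl","rb"));h=hsv(c)
B=ray(c,[(242,127),(264,127),(264,200),(242,201)],44)[:,:2];print("bar",B.round(1),B.mean(0).round(1),[np.degrees(np.arctan2(*(B[j]-B[i])[::-1])).round(1) for i,j in((0,3),(1,2))],[np.linalg.norm(B[i]-B[i-1]).round(1) for i in range(4)])
print("cone red",ray(c,[(229,145),(219,157)],20).round(),ray(c,(219,157),70).round())
print("cam",(-c["R"].T@c["t"]).round())
for s,ce,px in blobs((h[...,0]<16)&(h[...,1]>140)&(h[...,2]>60),40):
    r=cv2.minAreaRect(px.astype(np.float32));print(s,np.round(ce,1),np.round(r[1],1),round(r[2],1),np.round(ray(c,ce,38)[0]))
print("bar mask px", h[160,252],h[120,280])
```

```text
bar [[526.9 -88. ]
 [528.4 -65.7]
 [607.2 -70.6]
 [606.8 -94.9]] [567.3 -79.8] [np.float64(-4.9), np.float64(-3.5)] [np.float64(80.2), np.float64(22.3), np.float64(79.0), np.float64(24.4)]
cone red [[ 548. -106.   20.]
 [ 561. -118.   20.]] [[ 551. -111.   70.]]
cam [497. -70. 338.]
457 [224.1   3.9] [10. 60.] 90.0 [417. -95.  38.]
2357 [ 41.7 117.4] [73.8 34.7] 33.7 [ 504. -292.   38.]
198 [223.9 149.6] [12.7 19.1] 45.0 [ 550. -110.   38.]
500 [148.4 233.5] [27.8 18.6] 29.1 [ 642. -209.   38.]
582 [ 71.3 266.6] [47.1 13.6] 58.0 [ 681. -312.   38.]
bar mask px [ 41  23 243] [ 30  33 234]
```

```bash
python3 go.py 584 -81 24 85.8
```

```text
t 8.1 pos [581.  -75.2 195.9] turn [0.  0.  0.4] shift [-0.06 -0.09  2.86] grip 1.0 0.0 F [-0.   1.2  0.7]
```

Call:
send_rows(targets=[0,0,0.4,-0.06,-0.09,0.5,0.3,0,0,0,0,0,0.8,0.3,0,0,0,0,0,0.8,0.3,0,0,0,0,0,0.4,0.3,0,0,0,0,0,0.3,0.3])

```text
time_s: 8.72
eef_pos: [584.2, -80.7, 26.7]
ee_rot: [0.0, 0.036, 0.999, 0.0]
force: [0.5, 0.1, 0.9]
grip_width: 0.655
grip_force: 0.0
```

Call:
send_rows(targets=[0,0,0,0,0,0.05,0.3,0,0,0,0,0,0,-1,0,0,0,0,0,0,-1,0,0,0,0,0,0,-1,0,0,0,0,0,0,-1], newtons=40)

```text
time_s: 9.35
eef_pos: [584.7, -82.4, 25.6]
ee_rot: [0.001, 0.037, 0.999, -0.0]
force: [-0.2, 1.8, 6.6]
grip_width: 0.273
grip_force: 40.6
```

Call:
send_rows(targets=[0,0,0,0,0,0,-1,0,0,0,0,0,-0.2,-1,0,0,0,0,0,-0.6,-1,0,0,0,0,0,-0.8,-1,0,0,0,0,0,-0.7,-1])

```text
time_s: 9.98
eef_pos: [583.8, -82.2, 164.7]
ee_rot: [0.0, 0.037, 0.999, -0.0]
force: [0.7, 0.1, -2.5]
grip_width: 0.276
grip_force: 39.7
```

```bash
python3 go.py 580 200 160 16
```

```text
t 9.97 pos [583.8 -82.2 164.7] turn [ 0.   0.  69.8] shift [4.54 1.24 0.08] grip 0.276 39.7 F [ 0.7  0.1 -2.5]
```

Call:
send_rows(targets=[0,0,10,0,0,0,-1,0,0,10,0,0,0,-1,0,0,10,0,0,0,-1,0,0,10,0,0,0,-1,0,0,10,0,0,0,-1])

```text
time_s: 10.6
eef_pos: [583.7, -82.2, 162.9]
ee_rot: [0.0, 0.458, 0.889, -0.0]
force: [0.7, -0.1, -1.2]
grip_width: 0.269
grip_force: 39.8
```

Call:
send_rows(targets=[0,0,10,0,0,0,-1,0,0,9.8,0,0,0,-1,0,0,0,0,0,0,-1])

```text
time_s: 10.98
eef_pos: [583.8, -82.2, 162.8]
ee_rot: [0.0, 0.601, 0.799, 0.0]
force: [-0.3, -0.4, -0.9]
grip_width: 0.265
grip_force: 39.7
```

```bash
python3 go.py 566 189 160 16
```

```text
t 10.97 pos [583.8 -82.2 162.8] turn [0. 0. 0.] shift [4.43 0.96 0.05] grip 0.265 39.7 F [-0.3 -0.4 -0.9]
```

Call:
send_rows(targets=[0,0,0,0.4,0.1,0,-1,0,0,0,0.7,0.16,0,-1,0,0,0,0.7,0.15,0,-1,0,0,0,0.7,0.15,0,-1,0,0,0,0.7,0.15,0,-1])

```text
time_s: 11.6
eef_pos: [571.8, 115.5, 162.7]
ee_rot: [0.0, 0.6, 0.8, 0.0]
force: [0.7, -0.2, -1.5]
grip_width: 0.27
grip_force: 39.7
```

Call:
send_rows(targets=[0,0,0,0.7,0.15,0,-1,0,0,0,0.4,0.08,0,-1,0,0,0,0.13,0.02,0,-1,0,0,0,0,0,0,-1,0,0,0,0,0,0,-1])

```text
time_s: 12.22
eef_pos: [566.4, 188.1, 162.4]
ee_rot: [0.0, 0.602, 0.798, -0.0]
force: [0.4, -0.7, -1.9]
grip_width: 0.269
grip_force: 39.7
```

```bash
python3 go.py 566 189 60 16 1.66 -5.77 0;python3 -c "
from rig import eyes;import cv2,pickle
c=eyes.capture('wrist');pickle.dump(c,open('w4.pkl','wb'));cv2.imwrite('pics/w4.png',c['img'][:,:,::-1])"
```

```text
t 12.22 pos [566.4 188.1 162.4] turn [-6.   0.  -0.1] shift [ 0.02 -0.18  1.7 ] grip 0.269 39.7 F [ 0.4 -0.7 -1.9]
```

View pics/w4.png

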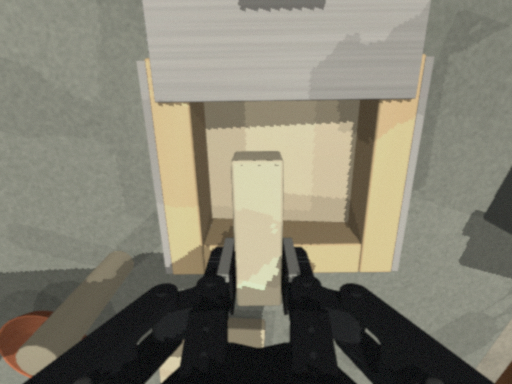

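The wrist view shows the bar held at (258,230), with the chamber's inner rim edges at columns about 200 and 369 (row 180). The bar is aligned with the chamber and sits left of middle (downhill), as planned.

```bash
python3 - <<'E'
from h import *
c=pickle.load(open("w4.pkl","rb"))
P=ray(c,[(189,102),(379,102),(207,222),(361,222),(209,272),(358,272)],85)[:,:2]
a=np.radians(16);x=np.array([np.cos(a),np.sin(a)]);y=np.array([-x[1],x[0]])
o=np.array([579.5,214.5]);print(((P-o)@x).round(1),((P-o)@y).round(1))
E
python3 go.py 566 189 60 16 1.66 -5.77 0
```

```text
[-69.9  70.1 -62.6  68.1 -63.8  71.2] [ 58.4  58.2 -38.5 -38.8 -88.2 -88.5]
t 12.28 pos [566.4 188.2 162.4] turn [-6.   0.  -0.1] shift [ 0.01 -0.18  1.7 ] grip 0.27 39.7 F [-0.1  0.  -0.8]
```

Call:
send_rows(targets=[-6,0,0,0,0,0,-1,0,0,0,0.01,-0.18,0.4,-1,0,0,0,0,0,0.6,-1,0,0,0,0,0,0.5,-1,0,0,0,0,0,0.2,-1])

```text
time_s: 12.9
eef_pos: [565.6, 189.0, 58.3]
ee_rot: [0.031, 0.602, 0.797, 0.041]
force: [0.1, 0.2, -0.2]
grip_width: 0.271
grip_force: 39.7
```

```bash
python3 go.py 565.5 188.8 39.5 16 1.66 -5.77 0
```

```text
t 12.9 pos [565.6 189.   58.3] turn [-0.1 -0.  -0.1] shift [-0.   -0.03  0.31] grip 0.271 39.7 F [ 0.1  0.2 -0.2]
```

Call:
send_rows(targets=[0,0,0,0,-0.03,0.2,-1,0,0,0,0,0,0.1,-1,0,0,0,0,0,0,-1,0,0,0,0,0,0.02,-1,0,0,0,0,0,0,-1])

```text
time_s: 13.52
eef_pos: [566.3, 189.9, 40.8]
ee_rot: [0.032, 0.601, 0.797, 0.042]
force: [-0.7, 0.2, -1.4]
grip_width: 0.266
grip_force: 39.7
```

Call:
send_rows(targets=[0,0,0,0,0,0.02,-1,0,0,0,0,0,0,-1,0,0,0,0,0,0.02,-1,0,0,0,0,0,0,-1])

```text
time_s: 14.02
eef_pos: [566.5, 189.9, 38.6]
ee_rot: [0.032, 0.601, 0.797, 0.042]
force: [-2.9, -0.7, 4.9]
grip_width: 0.268
grip_force: 40.5
```

Call:
send_rows(targets=[0,0,0,0,0,0,-0.1,0,0,0,0,0,0,-0.1,0,0,0,0,0,0,-0.1,0,0,0,0,0,-0.2,-0.1,0,0,0,0,0,-0.5,-0.1])

```text
time_s: 14.65
eef_pos: [561.3, 188.5, 79.2]
ee_rot: [0.03, 0.601, 0.797, 0.041]
force: [0.8, -0.4, -0.4]
grip_width: 0.453
grip_force: 0.0
```

Call:
send_rows(targets=[0,0,0,0,0,-0.7,-0.1,0,0,0,0,0,-0.7,0,0,0,0,0,0,-0.2,0.5,6,0,0,0,0,0,1,0,0,0,0,0,0,1])

```text
time_s: 15.28
eef_pos: [552.8, 186.0, 174.2]
ee_rot: [-0.0, 0.602, 0.798, -0.0]
force: [0.6, 0.1, 0.0]
grip_width: 1.0
grip_force: 0.0
```

```bash
python3 -c "
from rig import eyes;import cv2,pickle
c=eyes.capture('wrist');pickle.dump(c,open('w5.pkl','wb'));cv2.imwrite('pics/w5.png',c['img'][:,:,::-1])"; python3 go.py 504 -250 180 48
```

```text
t 15.32 pos [552.4 185.9 174. ] turn [ -0.  -0. -32.] shift [-4.26 -5.94 -0.1 ] grip 0.999 0.0 F [-0.4 -0.3 -0.5]
```

View pics/w5.png

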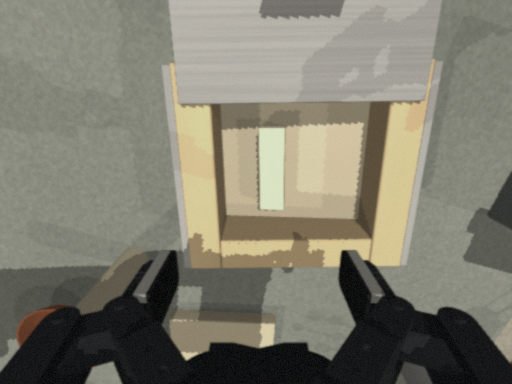

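The bar lies flat and straight across the floor, its top spanning columns 259–284 and rows 127–210. That was my tenth and last picture, so I'll work from numbers from here on.

Run:
```python
from h import *
c=pickle.load(open("w5.pkl","rb"))
a=np.radians(16);x=np.array([np.cos(a),np.sin(a)]);y=np.array([-x[1],x[0]]);o=np.array([579.5,214.5])
f=lambda p,z:[(round(float((q-o)@x),1),round(float((q-o)@y),1)) for q in ray(c,p,z)[:,:2]]
print("bar top",f([(259,127),(284,127),(285,209),(260,210)],57))
print("rim inner",f([(209,104),(390,101),(221,240),(371,238)],85))
print("floor corners",f([(224,216)],28),f([(359,218)],42))
```

```text
bar top [(-32.0, 37.9), (-9.6, 37.8), (-6.4, -41.3), (-31.1, -42.4)]
rim inner [(-71.0, 58.3), (69.6, 60.3), (-66.9, -60.4), (70.1, -58.6)]
floor corners [(-70.7, -61.4)] [(73.5, -57.8)]
```

Call:
send_rows(targets=[0,0,-10.6,0,0,0,1,0,0,-10.6,0,0,0,1,0,0,-10.6,0,0,0,1,0,0,0,-0.4,-0.5,0,1,0,0,0,-0.5,-0.7,0,1])

```text
time_s: 15.95
eef_pos: [543.4, 95.9, 174.5]
ee_rot: [0.0, 0.359, 0.933, 0.0]
force: [1.2, -0.9, 0.5]
grip_width: 0.999
grip_force: 0.0
```

Call:
send_rows(targets=[0,0,0,-0.5,-0.7,0,1,0,0,0,-0.5,-0.7,0,1,0,0,0,-0.5,-0.7,0,1,0,0,0,-0.5,-0.7,0,1,0,0,0,-0.5,-0.7,0,1])

```text
time_s: 16.58
eef_pos: [513.2, -161.3, 174.7]
ee_rot: [0.0, 0.36, 0.933, 0.0]
force: [0.6, -0.0, -0.9]
grip_width: 1.0
grip_force: 0.0
```

```bash
python3 go.py 504 -290 180 48
```

```text
t 16.57 pos [ 513.2 -161.3  174.7] turn [ 0.   0.  -0.2] shift [-1.32 -1.7  -0.09] grip 1.0 0.0 F [ 0.6 -0.  -0.9]
```

Call:
send_rows(targets=[0,0,0,-0.5,-0.7,0,1,0,0,0,-0.5,-0.6,0,1,0,0,0,-0.25,-0.25,0,1,0,0,0,0,0,0,1,0,0,0,0,0,0,1])

```text
time_s: 17.2
eef_pos: [507.2, -277.8, 175.1]
ee_rot: [-0.0, 0.36, 0.933, 0.0]
force: [0.8, -0.4, -0.5]
grip_width: 1.002
grip_force: 0.0
```

```bash
cat > bead.py <<'E'
from h import *
from rig import eyes
c=eyes.capture("wrist");pickle.dump(c,open("w6.pkl","wb"));h=hsv(c)
print("cam",(-c["R"].T@c["t"]).round())
for s,ce,px in blobs((h[...,0]<18)&(h[...,1]>130)&(h[...,2]>40),150):
    r=cv2.minAreaRect(px.astype(np.float32));b=cv2.boxPoints(r);X=ray(c,b,38)[:,:2]
    e=[X[1]-X[0],X[2]-X[1]];e=sorted(e,key=np.linalg.norm)
    print(s,np.round(ce),X.mean(0).round(1),[np.linalg.norm(v).round(1) for v in e],"axis",np.degrees(np.arctan2(*e[1][::-1])).round(1)%180, b.round().tolist())
m=(h[...,0]>30)&(h[...,0]<50)&(h[...,2]>150)
for s,ce,px in blobs(m,100):print("pale",s,np.round(ce),ray(c,ce,65)[0].round())
E
python3 bead.py; python3 go.py 504 -290 100 48
```

```text
cam [ 445. -221.  317.]
4971 [150.  47.] [ 352.1 -264.2] [np.float64(46.0), np.float64(79.8)] axis 27.8 [[95.0, 54.0], [115.0, 3.0], [206.0, 39.0], [185.0, 90.0]]
543 [424.  98.] [ 551.9 -106.8] [np.float64(14.5), np.float64(38.9)] axis 47.8 [[404.0, 90.0], [446.0, 90.0], [446.0, 106.0], [404.0, 106.0]]
1652 [247. 189.] [ 504.8 -291.4] [np.float64(36.0), np.float64(50.8)] axis 47.8 [[221.0, 172.0], [271.0, 172.0], [271.0, 205.0], [221.0, 205.0]]
924 [ 61. 214.] [ 393.9 -456.8] [np.float64(17.7), np.float64(69.7)] axis 20.3 [[26.0, 207.0], [32.0, 194.0], [97.0, 222.0], [91.0, 235.0]]
647 [377. 233.] [ 638.1 -219.6] [np.float64(24.2), np.float64(36.8)] axis 52.6 [[359.0, 224.0], [393.0, 222.0], [395.0, 241.0], [361.0, 244.0]]
616 [325. 306.] [ 681.  -324.6] [np.float64(24.6), np.float64(71.1)] axis 20.0 [[296.0, 305.0], [303.0, 289.0], [354.0, 312.0], [346.0, 328.0]]
1370 [ 12. 332.] [ 455.5 -637.9] [np.float64(44.2), np.float64(116.5)] axis 123.5 [[-0.0, 300.0], [37.0, 300.0], [37.0, 370.0], [0.0, 370.0]]
380 [100. 377.] [ 567.4 -611.2] [np.float64(31.5), np.float64(47.4)] axis 47.7 [[85.0, 383.0], [85.0, 366.0], [121.0, 366.0], [121.0, 383.0]]
pale 56523 [340. 188.] [ 557. -219.   65.]
pale 159 [448.   9.] [497. -70.  65.]
pale 877 [497.  14.] [525. -44.  65.]
pale 16914 [ 41. 204.] [ 379. -440.   65.]
pale 489 [413. 375.] [ 808. -297.   65.]
t 17.25 pos [ 507.3 -277.8  175.3] turn [ 0.  -0.  -0.1] shift [-0.1  -0.19  1.25] grip 0.997 0.0 F [ 0.1 -0.  -0.1]
```

```bash
python3 go.py 504.8 -291.4 25 47.8
```

```text
t 17.25 pos [ 507.3 -277.8  175.3] turn [ 0.  -0.   0.1] shift [-0.12 -0.2   2.5 ] grip 0.997 0.0 F [ 0.1 -0.  -0.1]
```

Call:
send_rows(targets=[0,0,0,-0.12,-0.2,0.2,0.8,0,0,0,0,0,0.7,0.8,0,0,0,0,0,0.5,0.8,0,0,0,0,0,0,0.8,0,0,0,0,0,0,0.8])

```text
time_s: 17.88
eef_pos: [504.7, -293.4, 92.4]
ee_rot: [0.001, 0.36, 0.933, -0.0]
force: [-0.0, -0.6, -0.5]
grip_width: 0.904
grip_force: 0.0
```

```bash
python3 go.py 504.8 -291.4 25 47.8
```

```text
t 17.88 pos [ 504.7 -293.4   92.4] turn [ 0.   0.1 -0. ] shift [0.02 0.03 1.12] grip 0.904 0.0 F [-0.  -0.6 -0.5]
```

Call:
send_rows(targets=[0,0,0,0.02,0.02,0.3,0.7,0,0,0,0,0,0.4,0.7,0,0,0,0,0,0.3,0.7,0,0,0,0,0,0.1,0.7,0,0,0,0,0,0,0.7])

```text
time_s: 18.5
eef_pos: [504.4, -291.5, 25.7]
ee_rot: [0.0, 0.36, 0.933, -0.0]
force: [0.2, -0.1, 0.4]
grip_width: 0.849
grip_force: 0.0
```

Call:
send_rows(targets=[0,0,0,0,0,0,0.35,0,0,0,0,0,0,0.2,0,0,0,0,0,0,0,0,0,0,0,0,0,-1,0,0,0,0,0,0,-1], newtons=30)

```text
time_s: 19.12
eef_pos: [504.6, -291.5, 26.1]
ee_rot: [0.001, 0.36, 0.933, -0.0]
force: [-0.5, -0.4, 6.0]
grip_width: 0.577
grip_force: 31.0
```

Call:
send_rows(targets=[0,0,0,0,0,-0.1,-1,0,0,0,0,0,-0.3,-1,0,0,0,0,0,-0.6,-1,0,0,0,0,0,-0.7,-1,0,0,0,0,0,-0.6,-1])

```text
time_s: 19.75
eef_pos: [504.3, -291.3, 166.1]
ee_rot: [0.001, 0.36, 0.933, -0.0]
force: [0.4, -0.1, -1.3]
grip_width: 0.579
grip_force: 31.6
```

Call:
send_rows(targets=[0,0,0,0,0,-0.1,-1,0,0,-9.7,0,0,0,-1,0,0,-9.7,0,0,0,-1,0,0,-9.7,0,0,0,-1,0,0,-9.7,0,0,0,-1])

```text
time_s: 20.38
eef_pos: [503.7, -290.9, 168.1]
ee_rot: [-0.001, 0.027, 1.0, 0.001]
force: [0.6, -0.8, -1.3]
grip_width: 0.576
grip_force: 31.5
```

Call:
send_rows(targets=[0,0,-9.7,0,0,0,-1,0,0,-9.7,0,0,0,-1,0,0,0,0,0,0,-1])

```text
time_s: 20.75
eef_pos: [503.8, -291.0, 168.3]
ee_rot: [-0.001, -0.138, 0.99, 0.001]
force: [0.8, 0.3, -1.7]
grip_width: 0.581
grip_force: 31.5
```

```bash
python3 - <<'E'
from go import go
import numpy as np
a=np.radians(16);x=np.array([np.cos(a),np.sin(a)]);y=np.array([-x[1],x[0]]);o=np.array([579.5,214.5])
p=o+12*x-6*y;print(p);go(p[0],p[1],165,106)
E
python3 bead.py | grep -v pale
```

```text
[592.68896449 212.04007809]
t 20.75 pos [ 503.8 -291.   168.3] turn [ 0.1 -0.1 -0.1] shift [-3.73  7.65  0.06] grip 0.581 31.5 F [ 0.8  0.3 -1.7]
cam [ 423. -314.  311.]
875 [95. 23.] [ 407.  -460.2] [np.float64(15.8), np.float64(39.6)] axis 22.0 [[80.0, 0.0], [98.0, -4.0], [112.0, 49.0], [93.0, 54.0]]
3912 [333.  34.] [ 359.  -264.2] [np.float64(46.7), np.float64(57.0)] axis 29.7 [[302.0, 0.0], [359.0, -6.0], [367.0, 67.0], [310.0, 74.0]]
5444 [483. 105.] [ 375.1 -119. ] [np.float64(59.2), np.float64(108.8)] axis 32.1 [[442.0, 39.0], [511.0, 39.0], [511.0, 159.0], [442.0, 159.0]]
7455 [259. 266.] [ 609.  -260.4] [np.float64(113.9), np.float64(115.6)] axis 19.4 [[205.0, 230.0], [312.0, 230.0], [312.0, 317.0], [205.0, 317.0]]
413 [405. 266.] [ 552.2 -103.7] [np.float64(13.1), np.float64(54.7)] axis 62.0 [[388.0, 256.0], [397.0, 248.0], [426.0, 277.0], [418.0, 286.0]]
```

Call:
send_rows(targets=[0,0,0,-0.2,0.45,0,-1,0,0,0,-0.34,0.7,0,-1,0,0,0,-0.34,0.7,0,-1,0,0,0,-0.34,0.7,0,-1,0,0,0,-0.34,0.7,0,-1])

```text
time_s: 21.42
eef_pos: [540.5, -76.5, 169.0]
ee_rot: [-0.0, -0.137, 0.991, 0.0]
force: [1.1, 0.2, -1.5]
grip_width: 0.579
grip_force: 31.7
```

Call:
send_rows(targets=[0,0,0,-0.34,0.7,0,-1,0,0,0,-0.34,0.7,0,-1,0,0,0,-0.34,0.7,0,-1,0,0,0,-0.34,0.7,0,-1,0,0,0,-0.34,0.7,0,-1])

```text
time_s: 22.05
eef_pos: [580.8, 153.4, 168.9]
ee_rot: [-0.0, -0.137, 0.991, 0.0]
force: [0.7, 0.4, -0.8]
grip_width: 0.579
grip_force: 31.7
```

Call:
send_rows(targets=[0,0,0,-0.3,0.5,0,-1,0,0,0,-0.15,0.35,0,-1,0,0,0,0,0,0,-1,0,0,0,0,0,0,-1])

```text
time_s: 22.55
eef_pos: [592.8, 207.4, 169.2]
ee_rot: [-0.0, -0.138, 0.99, -0.0]
force: [-0.1, -0.5, -2.4]
grip_width: 0.58
grip_force: 31.7
```

```bash
cat > k.py <<'E'
import sys,numpy as np
from go import go
a=np.radians(16);x=np.array([np.cos(a),np.sin(a)]);y=np.array([-x[1],x[0]]);o=np.array([579.5,214.5])
kx,ky,z,yaw=map(float,sys.argv[1:5]);p=o+kx*x+ky*y;go(p[0],p[1],z,yaw)
E
python3 - <<'E'
from h import *
c=pickle.load(open("w6.pkl","rb"))
print(ray(c,[(259,230),(259,268),(259,310)],180.3).round(1),"tcp 503.8 -291")
E
python3 k.py 12 -6 75 106
```

```text
[[ 485.6 -295.5  180.3]
 [ 507.2 -289.4  180.3]
 [ 533.8 -281.8  180.3]] tcp 503.8 -291
t 22.55 pos [592.8 207.4 169.2] turn [-0.  -0.  -0.1] shift [-0.02  0.07  1.57] grip 0.58 31.7 F [-0.1 -0.5 -2.4]
```

Call:
send_rows(targets=[0,0,0,-0.02,0.06,0.3,-1,0,0,0,0,0,0.5,-1,0,0,0,0,0,0.4,-1,0,0,0,0,0,0.3,-1,0,0,0,0,0,0,-1])

```text
time_s: 23.18
eef_pos: [592.3, 211.7, 77.7]
ee_rot: [-0.001, -0.139, 0.99, -0.0]
force: [0.3, 0.1, -1.4]
grip_width: 0.577
grip_force: 31.7
```

```bash
python3 k.py 12 -6 45 106
```

```text
t 23.18 pos [592.3 211.7  77.7] turn [ 0.  -0.2 -0.1] shift [-0.01  0.    0.54] grip 0.577 31.7 F [ 0.3  0.1 -1.4]
```

Call:
send_rows(targets=[0,0,0,0,0,0.2,-1,0,0,0,0,0,0.2,-1,0,0,0,0,0,0.12,-1,0,0,0,0,0,0,-1,0,0,0,0,0,0,-1])

```text
time_s: 23.8
eef_pos: [593.2, 212.2, 48.5]
ee_rot: [0.0, -0.139, 0.99, 0.0]
force: [0.3, 0.7, -2.3]
grip_width: 0.581
grip_force: 31.7
```

Call:
send_rows(targets=[0,0,0,0,0,0.02,-1,0,0,0,0,0,0,-1])

```text
time_s: 24.05
eef_pos: [593.0, 212.1, 47.0]
ee_rot: [0.0, -0.139, 0.99, -0.0]
force: [0.9, -0.1, -1.6]
grip_width: 0.581
grip_force: 31.7
```

Call:
send_rows(targets=[0,0,0,0,0,0.02,-1,0,0,0,0,0,0,-1])

```text
time_s: 24.3
eef_pos: [592.9, 212.1, 45.6]
ee_rot: [-0.0, -0.139, 0.99, 0.0]
force: [-0.0, 0.0, -2.4]
grip_width: 0.577
grip_force: 31.7
```

Call:
send_rows(targets=[0,0,0,0,0,0.025,-1,0,0,0,0,0,0,-1])

```text
time_s: 24.55
eef_pos: [592.9, 212.1, 44.0]
ee_rot: [-0.0, -0.139, 0.99, -0.0]
force: [-1.2, 0.5, -1.8]
grip_width: 0.578
grip_force: 31.7
```

Call:
send_rows(targets=[0,0,0,0,0,0.015,-1,0,0,0,0,0,0,-1])

```text
time_s: 24.8
eef_pos: [593.0, 212.1, 43.2]
ee_rot: [-0.0, -0.139, 0.99, 0.0]
force: [0.8, -0.3, -1.9]
grip_width: 0.581
grip_force: 31.7
```

Call:
send_rows(targets=[0,0,0,0,0,0.015,-1,0,0,0,0,0,0,-1])

```text
time_s: 25.05
eef_pos: [593.1, 212.1, 42.5]
ee_rot: [0.0, -0.139, 0.99, -0.0]
force: [-0.1, -0.0, -0.3]
grip_width: 0.577
grip_force: 31.8
```

Call:
send_rows(targets=[0,0,0,0,0,0.01,-1,0,0,0,0,0,0,-1])

```text
time_s: 25.3
eef_pos: [593.1, 212.1, 42.5]
ee_rot: [0.0, -0.139, 0.99, -0.0]
force: [-2.4, -0.1, 5.1]
grip_width: 0.578
grip_force: 32.5
```

Call:
send_rows(targets=[0,0,0,0,0,0,0.2,0,0,0,0,0,0,0.25,0,0,0,0,0,0,0.35,0,0,0,0,0,0,0.35,0,0,0,0,0,0,0.35])

```text
time_s: 25.92
eef_pos: [593.0, 212.1, 41.8]
ee_rot: [-0.0, -0.139, 0.99, -0.0]
force: [0.2, -0.7, -0.2]
grip_width: 0.672
grip_force: 0.0
```

Call:
send_rows(targets=[0,0,0,0,0,-0.1,0.35,0,0,0,0,0,-0.4,0.35,0,0,0,0,0,-0.7,0.35,0,0,0,0,0,-0.8,0.35,0,0,0,0,0,0,1])

```text
time_s: 26.55
eef_pos: [594.6, 212.5, 166.4]
ee_rot: [0.004, -0.139, 0.99, 0.0]
force: [-0.2, -0.2, -0.6]
grip_width: 0.863
grip_force: 0.0
```

```bash
python3 - <<'E'
from h import *
from rig import eyes
c=eyes.capture("wrist");h=hsv(c);cv2.imwrite("pics/w7.png",c["img"][:,:,::-1])
a=np.radians(16);x=np.array([np.cos(a),np.sin(a)]);y=np.array([-x[1],x[0]]);o=np.array([579.5,214.5])
f=lambda p,z:[(round(float((q-o)@x),1),round(float((q-o)@y),1)) for q in ray(c,p,z)[:,:2]]
print("cam",f(proj(c,-c["R"].T@c["t"]+np.array([0,0,-300])),38))
for n,m,z in(("amber",(h[...,0]<18)&(h[...,1]>130)&(h[...,2]>40),54),("pale",(h[...,0]>33)&(h[...,0]<60)&(h[...,2]>120)&(h[...,1]<60),57)):
  for s,ce,px in blobs(m,150):
    b=cv2.boxPoints(cv2.minAreaRect(px.astype(np.float32)));
    if 130<ce[0]<400: print(n,s,ce.round(),f(b,z),b.round().tolist())
E
python3 k.py 12 -6 180 106
```

```text
cam [(-70.9, -5.6)]
amber 1948 [258. 184.] [(-7.3, -31.0), (-7.2, 19.5), (28.3, 20.7), (28.2, -32.2)] [[231.0, 166.0], [286.0, 166.0], [286.0, 202.0], [231.0, 202.0]]
pale 9946 [343.  23.] [(-136.8, -96.6), (-136.4, 185.0), (-98.1, 196.4), (-98.5, -102.1)] [[138.0, 0.0], [511.0, 0.0], [511.0, 56.0], [138.0, 56.0]]
pale 1898 [266. 151.] [(-31.3, -41.4), (-32.4, 36.0), (-10.2, 37.6), (-9.0, -42.2)] [[218.0, 140.0], [306.0, 139.0], [306.0, 164.0], [218.0, 165.0]]
pale 4060 [264. 315.] [(175.2, -98.8), (98.0, -79.4), (136.4, 86.4), (220.8, 81.5)] [[176.0, 325.0], [187.0, 266.0], [344.0, 296.0], [333.0, 355.0]]
pale 390 [392. 369.] [(265.5, 138.8), (216.1, 141.7), (228.9, 179.1), (279.6, 178.1)] [[376.0, 383.0], [384.0, 352.0], [414.0, 360.0], [406.0, 391.0]]
t 26.6 pos [593.5 212.3 163.6] turn [-0.   0.2 -0. ] shift [ 0.01  0.   -0.27] grip 0.945 0.0 F [-0.7  0.  -1. ]
```

The bead (10.5,−6) and the bar (−19.5,−2.5), in kiln mm, rest together as planned. Next is shutting the door.

Call:
send_rows(targets=[0,0,0,0,0.5,0,0.5,0,0,0,0.05,0.7,0,0.5,0,0,0,0.1,0.7,0,0.5,0,0,0,0.1,0.43,0,0.5,0,0,0,0,0,0,0.5])

```text
time_s: 27.22
eef_pos: [538.8, 343.6, 160.5]
ee_rot: [-0.001, -0.14, 0.99, -0.0]
force: [-0.0, -0.4, -0.7]
grip_width: 0.752
grip_force: 0.0
```

```bash
python3 k.py -3 134 100 106
```

```text
t 27.23 pos [538.8 343.6 160.5] turn [-0.  -0.1  0.1] shift [-0.01 -0.02  1.01] grip 0.752 0.0 F [-0.  -0.4 -0.7]
```

Call:
send_rows(targets=[0,0,0,0,-0.04,0.3,0.5,0,0,0,0,0,0.4,0.5,0,0,0,0,0,0.28,0.5,0,0,0,0,0,0,0.5,0,0,0,0,0,0,-1], newtons=40)

```text
time_s: 27.85
eef_pos: [541.3, 340.0, 103.8]
ee_rot: [0.001, -0.139, 0.99, 0.0]
force: [-0.4, -0.2, -0.8]
grip_width: 0.552
grip_force: 0.0
```

Call:
send_rows(targets=[0,0,0,0,0,0,-1,0,0,0,0,0,0,-1,0,0,0,0,0,0,-1,0,0,0,0,0,0,-1])

```text
time_s: 28.35
eef_pos: [541.0, 340.4, 103.8]
ee_rot: [0.001, -0.139, 0.99, 0.0]
force: [-1.6, 0.0, 5.6]
grip_width: 0.129
grip_force: 40.3
```

Call:
send_rows(targets=[0,0,0,0,-0.15,0,-1,0,0,0,0,-0.25,0,-1,0,0,0,0,-0.3,0,-1,0,0,0,0,-0.3,0,-1,0,0,0,0,-0.3,0,-1])

```text
time_s: 28.98
eef_pos: [563.8, 264.4, 103.8]
ee_rot: [0.002, -0.139, 0.99, 0.0]
force: [6.4, 5.2, 3.5]
grip_width: 0.13
grip_force: 40.1
```

Call:
send_rows(targets=[0,0,0,0,-0.3,0,-1,0,0,0,0,-0.3,0,-1,0,0,0,0,-0.2,0,-1,0,0,0,0,-0.05,0,-1,0,0,0,0,0,0,-1])

```text
time_s: 29.6
eef_pos: [578.6, 215.2, 103.8]
ee_rot: [0.003, -0.138, 0.99, -0.0]
force: [10.9, 2.0, 1.5]
grip_width: 0.126
grip_force: 40.0
```

Call:
send_rows(targets=[0,0,0,0,-0.05,0,-1,0,0,0,0,-0.03,0,-1,0,0,0,0,0,0,-1])

```text
time_s: 29.98
eef_pos: [579.1, 213.6, 103.8]
ee_rot: [0.003, -0.139, 0.99, 0.002]
force: [9.3, 17.1, 1.6]
grip_width: 0.131
grip_force: 40.1
```

Call:
send_rows(targets=[0,0,0,0,-0.03,0,-1,0,0,0,0,0,0,-1])

```text
time_s: 30.22
eef_pos: [579.1, 213.5, 103.8]
ee_rot: [0.003, -0.139, 0.99, 0.004]
force: [7.8, 25.4, 1.3]
grip_width: 0.128
grip_force: 40.4
```

At the stop: the force rises without any motion. Relax the push, release, back off and check.

Call:
send_rows(targets=[0,0,0,0,0.03,0,-1,0,0,0,0,0,0,0,0,0,0,0,0,0,0,0,0,0,0,0,-0.3,0,0,0,0,0,0,-0.7,0])

```text
time_s: 30.85
eef_pos: [576.8, 210.9, 163.2]
ee_rot: [-0.002, -0.139, 0.99, -0.0]
force: [0.3, -0.5, 0.2]
grip_width: 0.501
grip_force: 0.0
```

Call:
send_rows(targets=[0,0,0,0,0,-0.8,0,0,0,0,0,0,-0.7,0,0,0,0,0,0,0,0,0,0,0,0,0,0,0,0,0,0,0,0,0,0])

```text
time_s: 31.48
eef_pos: [577.2, 211.3, 251.9]
ee_rot: [-0.001, -0.139, 0.99, -0.0]
force: [0.6, 0.3, 0.2]
grip_width: 0.496
grip_force: 0.0
```

```bash
python3 - <<'E'
from h import *
from rig import eyes
c=eyes.capture("wrist");h=hsv(c)
a=np.radians(16);x=np.array([np.cos(a),np.sin(a)]);y=np.array([-x[1],x[0]]);o=np.array([579.5,214.5])
for s,ce,px in blobs((h[...,2]<70),150):
    b=cv2.boxPoints(cv2.minAreaRect(px.astype(np.float32)));X=ray(c,b,122)[:,:2]-o
    if s<20000:print(s,ce.round(),(X@x).round(),(X@y).round())
E
python3 k.py 0 0 250 106
```

```text
t 31.52 pos [577.3 211.3 252. ] turn [ 0.  -0.1 -0. ] shift [-0.05  0.04  0.03] grip 0.5 0.0 F [0.1 0.2 0.5]
```

Run:
```python
from h import *
from rig import eyes
c=eyes.capture("wrist");g=cv2.cvtColor(c["img"],cv2.COLOR_RGB2GRAY)
a=np.radians(16);x=np.array([np.cos(a),np.sin(a)]);y=np.array([-x[1],x[0]]);o=np.array([579.5,214.5])
P=lambda kx,ky,z:proj(c,[*(o+kx*x+ky*y),z])[0].round(0)
print("handle expected",P(-25,0,122),P(25,0,122))
for kx in(-60,-45):
  for n,z,ys in(("edge+75",90,range(60,96,3)),("edge-75",90,range(-96,-57,3))):
    print(kx,n,[(v,c["img"][int(q[1]),int(q[0])].tolist()) for v in ys for q in [P(kx,v,z)] if 0<=q[1]<384 and 0<=q[0]<512])
u=P(-15,0,122);print(u,[int(v) for v in g[int(u[1]),int(u[0])-25:int(u[0])+26:2]])
```

```text
handle expected [260. 162.] [260. 209.]
-60 edge+75 [(60, [208, 204, 192]), (63, [210, 206, 193]), (66, [214, 211, 200]), (69, [211, 208, 197]), (72, [204, 199, 189]), (75, [224, 218, 168]), (78, [230, 231, 180]), (81, [229, 232, 182]), (84, [230, 232, 184]), (87, [159, 155, 135]), (90, [142, 143, 131]), (93, [143, 144, 133])]
-60 edge-75 [(-96, [106, 108, 99]), (-93, [100, 100, 90]), (-90, [108, 104, 94]), (-87, [226, 216, 162]), (-84, [228, 218, 165]), (-81, [229, 219, 166]), (-78, [224, 211, 160]), (-75, [188, 180, 159]), (-72, [198, 193, 183]), (-69, [195, 192, 182]), (-66, [195, 192, 182]), (-63, [199, 195, 185]), (-60, [197, 196, 185])]
-45 edge+75 [(60, [208, 204, 194]), (63, [208, 203, 194]), (66, [212, 207, 198]), (69, [210, 207, 196]), (72, [204, 198, 185]), (75, [223, 222, 171]), (78, [229, 231, 182]), (81, [229, 230, 181]), (84, [227, 229, 181]), (87, [190, 183, 146]), (90, [140, 143, 131]), (93, [144, 146, 133])]
-45 edge-75 [(-96, [98, 98, 88]), (-93, [97, 100, 91]), (-90, [106, 104, 94]), (-87, [222, 206, 155]), (-84, [229, 218, 165]), (-81, [228, 218, 164]), (-78, [226, 214, 164]), (-75, [193, 187, 174]), (-72, [197, 193, 182]), (-69, [196, 194, 182]), (-66, [194, 189, 179]), (-63, [197, 194, 185]), (-60, [198, 195, 184])]
[260. 172.] [195, 194, 196, 195, 170, 123, 125, 125, 126, 113, 83, 91, 97, 101, 96, 98, 163, 173, 174, 180, 182, 184, 188, 198, 200, 203]
```

The plate spans −75 to +74 mm, centred on the rim, so the door is shut.

```bash
python3 -c "
from rig import job;print(job.finish_job())"
```

```text
the job is handed in; nothing more can be done
None
```

I handed the job in at about 31.5 s, well under the 72 s limit: the bar lies across the kiln floor, the bead rests against its uphill side, and the door is at its shut stop. Before shutting, a wrist image put the bead about 30 mm from the bar centre. The hand-in returned no verdict, and I did not re-measure the bystanders afterwards.

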